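# Load the curing drawer, then show the cured display to the inspection camera

## Robot

A 7-joint arm with a two-finger parallel gripper is mounted at the origin on the work surface. World frame = base frame: x ahead of the robot, y to its left, z up, the work surface at z = 0. Lengths are in m, angles in rad, forces in N, time in s.
With the tool pointing down it reaches from about 0.425 to 0.95 m from the base axis. Payload 4.7 kg.
Tool frame: the origin (TCP) lies at the very end of the fingers, on their centre line; the grasp point (between the pads) lies 19 mm behind it (arm.hold_point_z is the distance from the TCP to the grasp point, in m); z points along the fingers, x is the direction in which the jaws open and shut, and the axes are right-handed (so a half turn about z gives the same grasp; the last joint's range is limited). The gripper opens to 85 mm and grips with 20 to 120 N. Pads are 22 mm wide; open, the fingers measure 114 mm over their backs; the gripper's body (76 mm by 85 mm) begins 54 mm behind the grasp point. The pads swing forward as they close: fully open they stand 13 mm farther back than shut.
Start: joints at [1.271, 0.469, -0.049, 1.532, 0.024, 1.141, -0.082], TCP at [0.181, -0.65, 0.231] pointing down, gripper open.
Joint ranges: [-2.59, 2.59], [-0.33, 1.99], [-1.39, 1.29], [0.1, 2.45], [-1.04, 4.18], [0.21, 1.99], [-2.66, 2.66]. Speed limits (rad/s): [2.57, 2.57, 3.14, 3.14, 3.14, 3.14, 3.14].

## Interface

Orientations are given as a rotation vector (axis times angle).
In Python, from plant import arm gives the robot as it stands.
- The arm moves only by the tool servo_tool, never from a script. Its argument "steps" is one flat list of numbers, 4 for each row, row after row: the shift along the tool's x, y, z in m, then the turn about the tool's z in rad. A call has 1 to 8 rows; each row is the pose to reach, as a shift and turn from the pose commanded when the call began, along the tool's axes at that moment; what a row does not reach only later rows make up. A row lasts 1/8 s, in which the tool goes at most 62.5 mm and 10.7 degrees, less where a joint would pass 70% of its speed; a pose out of reach is approached as far as the arm can. A call with a gripper value outside its range is refused whole. "claw" is the closure, from -1 (fully open) to 1 (shut), set as the call begins (left out, the last holds). The fingers move at their own pace and stop on an object; the grip force is fixed at half the most. Time passes only in rows, so rows that repeat a pose let the fingers close. It gives the time, the measured TCP pose, the force and the opening at its end, in the units of the state.
- arm.state(): the state, without advancing time (a new reading comes with each control period).
- arm.grab_frame(name): name is "scene" or "top" or "wrist"; returns a dict with "img" (400x640x3 uint8, blue, green, red), "K" (3x3 intrinsics, pixels), "k1" (the pictures are not rectified: a ray, as slopes to the right and down, at radius r is drawn at 1 + k1 r^2 times it, then the intrinsics apply), "rvec" (rotation vector, rad) and "tvec" (3), from world to camera coordinates, as OpenCV has them. Camera axes: x right, y down, z forward; pixel columns grow to the right and rows downward; lengths in m; the calibration is good to about 2 mm. A picture is of the moment at which its call begins. There is no depth.
- arm.job_done(): hands the job in, once; it reports no verdict.
Trained networks look in a picture, given as the dict that the camera call returned (one of the last four; its "shot" number tells which), for a name from the list of things; names that differ only in an ending like _2 or _b are one class to them, and where a whole thing is asked for, a point or a joint stands for the part that bears it (a point fixed in the world has none). Each returns a list of dicts, best first, with "p" (0 to 1); they miss things now and then, are a little off and sometimes report something else, mostly with a low value. They report only what shows in the picture. A call takes as long as a camera call. They do not tell look-alikes from the thing itself.
- arm.cut_out(label, picture): "region" (400x640 bool, what is visible of it) and "centre" ([column, row] as shares, 0 to 1, of the picture: columns of its width, rows of its height, amid what is visible of it).
- arm.tip_of(label, picture): "centre" ([column, row] as shares, 0 to 1, of the picture: columns of its width, rows of its height: a listed point, or the origin of a listed thing).
The state is a dict: "clock": time; "joint_pos": joint angles; "joint_vel": joint speeds; "tau": joint torques, N m; "eef_pos": TCP position; "eef_rot": TCP orientation; "contact_force": force on the tool from outside, world axes, zero at the start; "moment": the same for the moment, N m; "width": opening from 0.0 (shut) to 1.0 (fully open).
Only numpy, scipy, OpenCV 4.12 (cv2) and the standard library are available. Lean on these libraries where they do the work, as an engineer would, in place of code of your own. Each camera call takes 0.05 s, during which the arm holds its last target. There are 200 camera calls.

## Task

Change over the curing station: set the yellow-posted clamp with the freshly glued display gently and flat into the open drawer of the white curing box, let go of it, and slide the drawer fully shut without slamming it. Then take the blue-framed display out of its holder and hold it still in the air in front of the inspection camera, centred on the lens axis 17 cm from the lens, black glass squarely facing the lens and its top edge still uppermost. Finish while holding it there; leave the orange display, flask, screwdriver and camera alone.

Things in the scene. Friction and masses are not known exactly. Their poses are not given: they have to be found in the camera images.
- clamp_center (a point): Curing clamp (loose, about 0.2 kg) on the bench: aluminium base 62 (x) x 100 (y) x 10 mm high, thin black display on it (top 15 mm up), dark bar across it (top 18 mm up), and in the middle a square yellow grip post 24 x 24 mm from 16 to 42 mm up. The point is on the centre line, 21 mm above the underside; z up, the post's faces look along x and y.
- uv_drawer0_handle (a point): Middle of the horizontal steel handle bar (100 mm along y) of the curing box's only drawer; moves with it. +x points into the box (the way it shuts), z up. From here along x: drawer front's outer face +35 mm, inner space +56 to +271 mm, 158 mm wide about y = 0. Inner floor 25 mm below (22 mm above the bench); inner walls end 16 mm above. The point is 47 mm above the bench.
- uv_front (a point): Middle of the top front edge of the white curing box (fixed, 260 (x) x 200 (y) x 85 mm high), just above the shut drawer's front; +x points to the back of the box, z up. When the drawer is out by d, the drawer's inner space from 56 mm to 50 mm + d behind the handle bar is open to the sky, the rest lies under the box's top. Things up to 46 mm high pass under.
- uv_drawer0 (a joint): How far the drawer is out, m: 0 is fully shut (it stops there), it starts about 0.13 to 0.16 out. It slides with 1 to 2 N and stays where it is left.
- cured_center (a point): Centre of the blue-framed display: loose rigid slab, about 0.12 kg, 9 (x) x 58 (y) x 120 mm high (z). +x comes out of its black glass, +z runs up to its top edge. It stands upright in a slotted grey holder, underside 8 mm above the bench, lowest 25 mm in the 13 mm wide slot (holder 70 x 70 mm, top 33 mm up); it comes out straight up. Glass starts facing roughly away from the robot.
- spare_center (a point): Centre of the orange-framed display of the same size in a second such holder: not to be disturbed. Which holder stands nearer to the robot changes.
- lens (a point): Centre of the front face of the inspection camera's lens (black barrel 38 mm wide, with a green ring lamp 68 mm wide 12 mm behind the lens face), on a head fixed to an 18 mm steel post, 402 mm tall, about 80 mm beyond the lens. The camera looks along its own -x, towards the robot and slanting down at 25 degrees (0.436 rad); its height varies. Axes as for view_point.
- view_point (a point): The point in the air on the lens axis, 170 mm in front of the lens, where the display's centre belongs. +x points from here to the lens (slanting up 25 degrees); y is level; z is up, leaning back from the camera. A display that is shown correctly has its x, y, z along these x, y, z. Nothing is there to see or touch.
- flask: Capped glass flask, 68 mm across, 92 mm high, origin at its underside. Bystander.
- driver: Red-handled screwdriver, 140 mm long, lying along its x on the bench. Bystander.
There are look-alikes about, which are no part of the job. What is shaped like the part that bears cured_center but turquoise is not meant. Leave any pink look-alike of the part that bears clamp_center alone.

How it is judged:
On the way, in this order (a step that is already met when the one before it is completed fails the run):
1. the clamp stands flat in the open drawer, let go (x of clamp_center in the frame of uv_drawer0_handle between 0.05 and 0.275 m and y of clamp_center in the frame of uv_drawer0_handle between -0.085 and 0.085 m and z of clamp_center in the frame of uv_drawer0_handle below 0.005 m and angle between clamp_center's own z axis and vertical below 0.1 rad and contact force between clamp and uv_drawer0 above 0.3 N and contact force between the fingers and clamp below 0.1 N and value of joint uv_drawer0 above 0.03 m), for 0.2 s.
2. the drawer is fully shut with the clamp flat inside (x of clamp_center in the frame of uv_drawer0_handle between 0.05 and 0.275 m and y of clamp_center in the frame of uv_drawer0_handle between -0.085 and 0.085 m and z of clamp_center in the frame of uv_drawer0_handle below 0.005 m and angle between clamp_center's own z axis and vertical below 0.1 rad and value of joint uv_drawer0 below 0.006 m), for 0.2 s.
3. the blue display is lifted clear of its holder (height (world z) of cured_center above 0.12 m and contact force between the fingers and cured above 0.5 N), for 0.1 s.
At the end, for the whole second after the job is handed in: Drawer shut within 8 mm, clamp flat in it; blue display in the fingers, in the air, centre within 25 mm of the view point, glass facing the lens and long axis along view z within 0.17 rad, top up, at rest (x of clamp_center in the frame of uv_drawer0_handle between 0.05 and 0.275 m and y of clamp_center in the frame of uv_drawer0_handle between -0.085 and 0.085 m and z of clamp_center in the frame of uv_drawer0_handle below 0.005 m and angle between clamp_center's own z axis and vertical below 0.1 rad and value of joint uv_drawer0 below 0.008 m and distance between cured_center and view_point below 0.025 m and angle between the x axis of cured_center and the x axis of view_point, either way round below 0.17 rad and angle between the z axis of cured_center and the z axis of view_point, either way round below 0.17 rad and x of lens in the frame of cured_center above 0.1 m and angle between cured_center's own z axis and vertical below 0.8 rad and height (world z) of cured_center above 0.15 m and contact force between the fingers and cured above 0.5 N and linear speed of cured below 0.03 m/s and angular speed of cured below 0.3 rad/s); the arm keeps its last pose, push and grip.
It fails at once if the orange display is moved by more than 20 mm (distance of spare_center from where it was at the start of the episode above 0.02 m).
It fails at once if the flask is moved by more than 30 mm (distance of flask from where it was at the start of the episode above 0.03 m).
It fails at once if the screwdriver is moved by more than 30 mm (distance of driver from where it was at the start of the episode above 0.03 m).
It fails at once if the camera is pushed out of place by more than 10 mm (distance of view_point from where it was at the start of the episode above 0.01 m).
It fails at once if the clamp is dropped or the drawer slammed (the clamp moves faster than 0.5 m/s while the fingers do not hold it) (linear speed of clamp above 0.5 m/s and contact force between the fingers and clamp below 0.1 N).
It also fails if it takes over 72 s, if anything falls off the work surface, if the arm or the gripper's body presses on something with over 40 N, if the wrist force passes 120 N, or if a joint passes its speed limit or range.

## Working session

There is one attempt and no reset: what is moved stays moved. The work goes in short steps, Python scripts to look and compute and a tool call to move; the robot and the scene stay as the last step left them, time stands still between calls to the robot, and variables do not carry over. Pictures are saved under pics/ and viewed, about 8 in all and at most 12, crops included, and the job is handed in when it is done.

Besides the shell and the picture viewer there is one more tool, called after "Emit:" as name(argument=value, ...) on one line, values as JSON. servo_tool: Moves the arm, as the interface text tells. Its arguments: {"type":"object","properties":{"steps":{"type":"array","items":{"type":"number"}},"claw":{"type":"number"}},"required":["steps"]}

```bash
ls; mkdir -p pics
cat > h.py <<'E'
import numpy as np, cv2
from plant import arm
from scipy.spatial.transform import Rotation as R
def cam(f):
    Rm=cv2.Rodrigues(np.array(f["rvec"],float))[0]; t=np.array(f["tvec"],float).ravel(); return Rm,t
def ray(f,uv):
    # distorted pixel -> world origin, dir
    K=np.array(f["K"]);k=f["k1"]
    p=cv2.undistortPoints(np.array([[uv]],float),K,np.array([k,0,0,0,0.]))[0,0]
    Rm,t=cam(f); o=-Rm.T@t; d=Rm.T@np.array([p[0],p[1],1.]); return o,d/np.linalg.norm(d)
def atz(f,uv,z):
    o,d=ray(f,uv); return o+d*(z-o[2])/d[2]
def proj(f,P):
    return cv2.projectPoints(np.array(P,float).reshape(-1,1,3),np.array(f["rvec"],float),np.array(f["tvec"],float),np.array(f["K"]),np.array([f["k1"],0,0,0,0.]))[0][:,0]
def tri(L):
    A=np.zeros((3,3));b=np.zeros(3)
    for f,uv in L:
        o,d=ray(f,uv);M=np.eye(3)-np.outer(d,d);A+=M;b+=M@o
    P=np.linalg.solve(A,b); return P,[round(float(np.linalg.norm(proj(f,P)[0]-uv)),1) for f,uv in L]
px=lambda c:np.array([c[0]*640,c[1]*400])
E
python3 - <<'E'
from h import *
fs={n:arm.grab_frame(n) for n in("scene","top")}
for n,f in fs.items():
    cv2.imwrite(f"pics/{n}0.png",f["img"])
    print(n,"cam pos",(-cam(f)[0].T@cam(f)[1]).round(3))
    for l in["clamp_center","uv_drawer0_handle","uv_front","cured_center","spare_center","lens","flask","driver"]:
        for r in arm.tip_of(l,f)[:4]: print(n,l,round(r["p"],2),px(r["centre"]).round(1))
s=arm.state();print(s)
E
```

```text
pics
scene cam pos [1.098 0.547 0.74 ]
scene clamp_center 0.93 [320.8 228.4]
scene clamp_center 0.88 [281.9 250.2]
scene uv_drawer0_handle 0.8 [261.  182.9]
scene uv_front 0.98 [208.8 200.1]
scene cured_center 0.85 [439.8 332.9]
scene cured_center 0.78 [386.5 302.9]
scene spare_center 0.56 [401.1 251.4]
scene lens 0.95 [282.8 215.8]
scene flask 0.59 [441.1 287.5]
scene driver 0.66 [325.5 285.2]
top cam pos [0.274 0.095 1.525]
top clamp_center 0.96 [347.9 184.5]
top clamp_center 0.95 [343.3 228.1]
top uv_drawer0_handle 0.77 [428.6 226.9]
top uv_drawer0_handle 0.62 [427.9 160. ]
top uv_front 0.64 [426.5 165. ]
top cured_center 0.79 [201.1 194.2]
top cured_center 0.7 [238.1 185.4]
top spare_center 0.6 [263.7 234.7]
top lens 0.75 [316.1 139.7]
top lens 0.73 [238.8 182.4]
top flask 0.82 [223.9 250.8]
top driver 0.46 [293.3 182.2]
{'clock': 0.9, 'joint_pos': array([ 1.27110518,  0.46856585, -0.04861486,  1.53248555,  0.0240802 ,
        1.14099369, -0.0822969 ]), 'joint_vel': array([ 4.81153928e-04, -8.71312755e-04, -6.63922428e-05, -1.15531101e-04,
        1.09295926e-03, -1.11688989e-04, -1.63841909e-03]), 'tau': array([-2.22518124e-04, -5.10159123e+01, -4.67805366e-02, -2.38016009e+01,
        1.08809755e-02,  8.13484930e-04,  4.80724367e-06]), 'eef_pos': array([ 0.18062394, -0.65041135,  0.23136406]), 'eef_rot': array([ 2.50096374e+00, -1.90121884e+00,  2.25672606e-04]), 'contact_force': array([-0.75500156,  0.59813364,  0.19320825]), 'moment': array([-0.00317221, -0.01678895, -0.01549359]), 'width': 1.0007119748760243}
```

```bash
cd pics; python3 -c "
import cv2,numpy as np
a=cv2.imread('scene0.png');b=cv2.imread('top0.png');cv2.imwrite('s0.png',a);"
```

```text
(no output)
```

View pics/scene0.png

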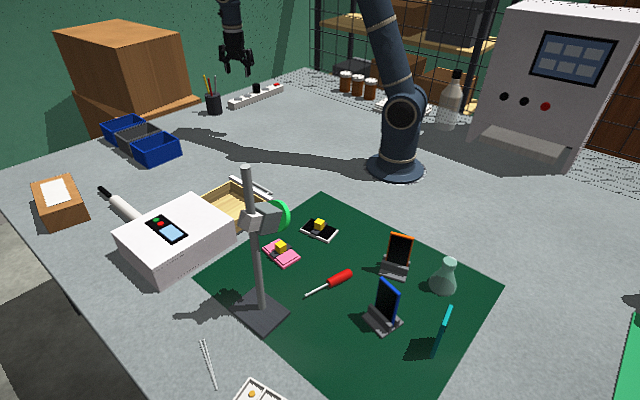

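View pics/top0.png

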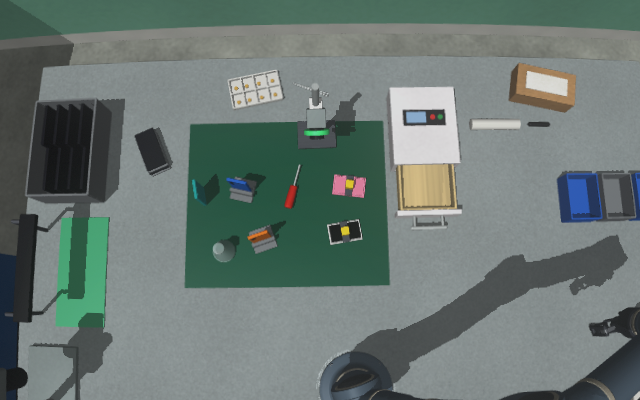

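Top view: the yellow-posted clamp on the black/aluminium base is at (344,231), and the pink look-alike is at (349,185). The blue display in its holder is at (241,187), with the turquoise look-alike at (201,191). Orange is at (262,237), flask (223,251), driver (293,190), camera (316,132), and the open drawer's handle (430,224).

Run:
```python
from h import *
s=arm.grab_frame("scene");t=arm.grab_frame("top")
def T(n,a,b): 
    P,e=tri([(s,np.array(a,float)),(t,np.array(b,float))]);print(n,P.round(3),e)
T("clamp",(320.8,228.4),(343.3,228.1));T("pink",(281.9,250.2),(347.9,184.5))
T("handle",(261,182.9),(428.6,226.9));T("cured",(386.5,302.9),(238.1,185.4));T("turq",(439.8,332.9),(201.1,194.2))
T("spare",(401.1,251.4),(263.7,234.7));T("lens",(282.8,215.8),(316.1,139.7));T("flask",(441.1,287.5),(223.9,250.8));T("driver",(325.5,285.2),(293.3,182.2));T("front",(208.8,200.1),(426.5,165))
# plane estimates from top
for n,uv,z in[("clamp",(343.3,228.1),.021),("handle",(428.6,226.9),.047),("front",(426.5,165),.085),("cured",(238.1,185.4),.068),("spare",(263.7,234.7),.068),("flask",(223.9,250.8),0)]:
    print(n,atz(t,uv,z).round(3))
# yaw of clamp etc: mask minAreaRect corners on plane
for l,z in[("clamp_center",.01),("cured_center",.12),("uv_drawer0_handle",.07)]:
  for f,fn in((t,"top"),):
    for r in arm.cut_out(l,f)[:3]:
        m=r["region"].astype(np.uint8); c=max(cv2.findContours(m,0,2)[0],key=cv2.contourArea)
        w=np.array([atz(f,tuple(map(float,p)),z)[:2] for p in c[:,0]]); q=cv2.minAreaRect((w*1000).astype(np.float32)); print(l,fn,round(r["p"],2),[np.round(x,1) for x in q])
h=proj(t,[[.5,0,0],[.6,0,0]]);print(h)
a=cv2.resize(t["img"][100:300,180:470],None,fx=2.75,fy=2.75,interpolation=cv2.INTER_CUBIC);cv2.imwrite("pics/c1.png",a)
```

```text
clamp [0.47  0.028 0.02 ] [1.9, 1.8]
pink [0.606 0.007 0.018] [0.9, 0.8]
handle [ 0.465 -0.226  0.062] [0.5, 0.5]
cured [0.6   0.335 0.066] [0.0, 0.0]
turq [0.578 0.453 0.048] [1.1, 0.7]
spare [0.446 0.268 0.07 ] [4.5, 3.8]
lens [0.682 0.101 0.238] [0.6, 0.5]
flask [ 0.412  0.389 -0.007] [0.4, 0.3]
driver [0.618 0.174 0.014] [0.6, 0.5]
front [ 0.651 -0.229  0.094] [2.0, 1.9]
clamp [0.473 0.023 0.021]
handle [ 0.468 -0.231  0.047]
front [ 0.649 -0.227  0.085]
cured [0.6   0.335 0.068]
spare [0.451 0.258 0.068]
flask [0.412 0.387 0.   ]
clamp_center top 0.98 [array([463.1,  18.8]), array([ 66.8, 103.1]), np.float64(8.3)]
clamp_center top 0.7 [array([604.1,   3. ]), array([101.4,  67.5]), np.float64(85.1)]
clamp_center top 0.21 [array([410.6, 385.1]), array([66.8, 67.3]), np.float64(0.6)]
cured_center top 0.82 [array([572.4, 441.2]), array([81.3, 31. ]), np.float64(19.7)]
cured_center top 0.51 [array([590.5, 324.6]), array([71.5, 26.2]), np.float64(74.8)]
[[350.31325033 220.07008396]
 [349.39778957 188.1954753 ]]
```

View pics/c1.png

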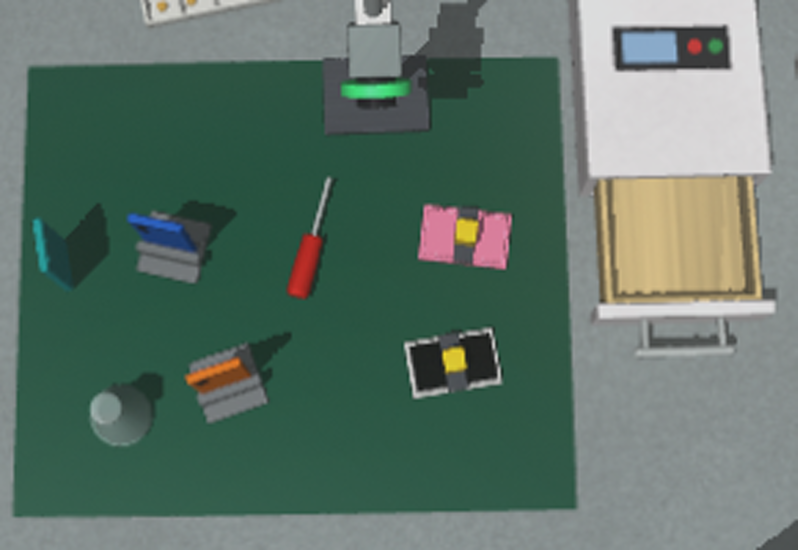

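Confirmed in the crop (px in the crop): the clamp with white/black base and yellow post at (455,360) is the one meant. The pink one at (465,235) is not. The blue one stands in its holder at (165,240), while turquoise at (50,255) has no holder. Next I'm moving above the clamp.

```bash
cat >> h.py <<'E'
def plan(P,yaw):
    """yaw: world heading of the jaw axis (mod pi), deg. tool-frame shift and turn from measured pose"""
    s=arm.state();M=R.from_rotvec(s["eef_rot"]).as_matrix()
    d=M.T@(np.array(P)-s["eef_pos"])
    cur=np.arctan2(M[1,0],M[0,0]); dy=(np.radians(yaw)-cur+np.pi/2)%np.pi-np.pi/2
    print("clock",round(s["clock"],2),"tcp",s["eef_pos"].round(4),"jaw",np.degrees(cur).round(1),"tilt",np.degrees(np.arccos(-M[2,2])).round(2),"w",round(s["width"],3),"F",s["contact_force"].round(1),"j7",s["joint_pos"][6].round(2))
    print("SHIFT",d.round(4),"TURN",round(-dy,4),"or",round(-dy+np.pi,3),round(-dy-np.pi,3), "toolx",M[:,0].round(4),"tooly",M[:,1].round(4))
E
python3 - <<'E'
from h import *
plan([.467,.02,.16],98.3)
E
```

```text
clock 1.15 tcp [ 0.1806 -0.6504  0.2313] jaw -74.5 tilt 0.0 w 0.999 F [ 0.7 -0.2  0.3] j7 -0.08
SHIFT [-0.5694 -0.4553  0.0713] TURN 0.1259 or 3.268 -3.016 toolx [ 2.675e-01 -9.636e-01  1.000e-04] tooly [-0.9636 -0.2675 -0.    ]
```

Emit:
servo_tool(steps=[-0.03,-0.024,0,0,-0.07,-0.056,0,0.02,-0.11,-0.088,0.01,0.04,-0.155,-0.124,0.015,0.06,-0.2,-0.16,0.02,0.08,-0.245,-0.196,0.025,0.1,-0.29,-0.232,0.03,0.11,-0.33,-0.264,0.035,0.126], claw=-1)

```text
clock: 2.15
eef_pos: [0.3475, -0.2599, 0.1966]
eef_rot: [-2.377, 2.055, -0.002]
contact_force: [1.5, 0.3, -0.1]
width: 0.997
```

Run:
```python
from h import *
plan([.467,.02,.16],98.3)
```

```text
clock 2.15 tcp [ 0.3475 -0.2599  0.1966] jaw -81.7 tilt 0.07 w 0.997 F [ 1.5  0.3 -0.1] j7 -0.92
SHIFT [-0.2597 -0.1587  0.0365] TURN 0.0002 or 3.142 -3.141 toolx [ 1.446e-01 -9.895e-01  9.000e-04] tooly [-9.895e-01 -1.446e-01 -9.000e-04]
```

Emit:
servo_tool(steps=[-0.04,-0.024,0,0,-0.085,-0.052,0.005,0,-0.13,-0.08,0.015,0,-0.175,-0.107,0.025,0,-0.215,-0.131,0.035,0,-0.245,-0.15,0.037,0,-0.26,-0.159,0.037,0,-0.26,-0.159,0.037,0])

```text
clock: 3.15
eef_pos: [0.467, 0.0197, 0.1595]
eef_rot: [-2.379, 2.051, -0.0]
contact_force: [0.1, -0.5, 0.1]
width: 1.002
```

Run:
```python
from h import *
plan([.467,.02,.16],98.3)
f=arm.grab_frame("wrist");cv2.imwrite("pics/w1.png",f["img"]);print("cam",(-cam(f)[0].T@cam(f)[1]).round(3))
for r in arm.tip_of("clamp_center",f)[:3]: print(r["p"],px(r["centre"]),atz(f,px(r["centre"]),.021).round(4))
for r in arm.cut_out("clamp_center",f)[:2]:
    m=r["region"].astype(np.uint8); c=max(cv2.findContours(m,0,2)[0],key=cv2.contourArea)
    w=np.array([atz(f,tuple(map(float,p)),.01)[:2] for p in c[:,0]]); q=cv2.minAreaRect((w*1000).astype(np.float32)); print(round(r["p"],2),[np.round(x,1) for x in q])
# yellow post top at z=.042
hsv=cv2.cvtColor(f["img"],cv2.COLOR_BGR2HSV); m=cv2.inRange(hsv,(22,150,150),(34,255,255))
for c in cv2.findContours(m,0,2)[0]:
    if cv2.contourArea(c)>100:
        w=np.array([atz(f,tuple(map(float,p)),.042)[:2] for p in c[:,0]]); print("yellow",cv2.boundingRect(c),[np.round(x,1) for x in cv2.minAreaRect((w*1000).astype(np.float32))])
```

```text
clock 3.15 tcp [0.467  0.0197 0.1595] jaw -81.5 tilt 0.04 w 1.002 F [ 0.1 -0.5  0.1] j7 -1.71
SHIFT [-0.0003 -0.0001 -0.0005] TURN 0.0029 or 3.144 -3.139 toolx [ 1.472e-01 -9.891e-01 -4.000e-04] tooly [-9.891e-01 -1.472e-01 -7.000e-04]
cam [0.542 0.03  0.301]
0.9 [310.08 191.32] [0.4623 0.0244 0.021 ]
0.74 [361.28  20.88] [0.6083 0.004  0.021 ]
0.81 [array([463.6,  21.4]), array([66.4, 99.8]), np.float64(9.2)]
0.66 [array([605.4,   4.8]), array([100. ,  62.4]), np.float64(83.3)]
yellow (299, 182, 29, 27) [array([465.2,  21.9]), array([23.1, 23.8]), np.float64(9.0)]
yellow (343, 0, 40, 43) [array([604. ,   5.1]), array([23.7, 27.7]), np.float64(82.5)]
```

View pics/w1.png

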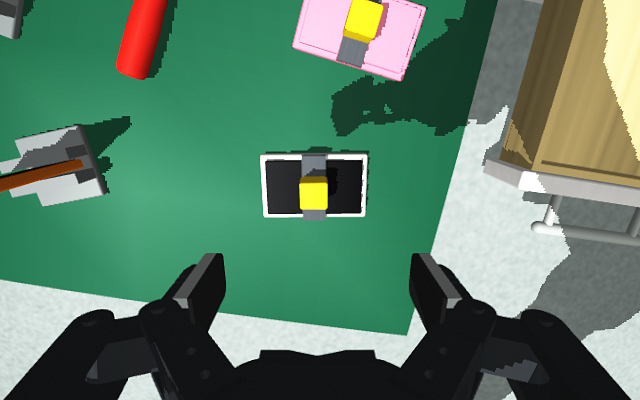

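The wrist view shows the yellow-posted clamp at (313,190), square to the jaws, with pink far off at (360,30). I'll descend and grip.

Emit:
servo_tool(steps=[-0.002,0.0015,0.03,0,-0.002,0.0015,0.065,0,-0.002,0.0015,0.095,0,-0.002,0.0015,0.12,0,-0.002,0.0015,0.132,0,-0.002,0.0015,0.138,0,-0.002,0.0015,0.139,0,-0.002,0.0015,0.139,0])

```text
clock: 4.3
eef_pos: [0.4653, 0.0201, 0.021]
eef_rot: [-2.376, 2.054, -0.002]
contact_force: [0.4, -0.9, 0.7]
width: 1.003
```

Emit:
servo_tool(steps=[0,0,0,0,0,0,0,0,0,0,0,0,0,0,0,0,0,0,0,0,0,0,0,0], claw=1)

```text
clock: 5.05
eef_pos: [0.4651, 0.0203, 0.0207]
eef_rot: [-2.376, 2.054, -0.001]
contact_force: [-0.8, -0.2, 5.9]
width: 0.264
```

Emit:
servo_tool(steps=[0,0,-0.01,0,0,0,-0.03,0,0,0,-0.06,0,0,0,-0.09,0,0,0,-0.11,0,0,0,-0.12,0,0,0,-0.12,0])

```text
clock: 5.92
eef_pos: [0.4648, 0.02, 0.1406]
eef_rot: [-2.376, 2.055, -0.001]
contact_force: [1.2, -0.0, -1.7]
width: 0.271
```

Run:
```python
from h import *
f=arm.grab_frame("wrist");t=arm.grab_frame("top");cv2.imwrite("pics/w2.png",f["img"]);cv2.imwrite("pics/t2.png",t["img"])
for n,g in(("w",f),("t",t)):
  for l,z in(("uv_drawer0_handle",.047),("uv_front",.085)):
    for r in arm.tip_of(l,g)[:2]: print(n,l,round(r["p"],2),px(r["centre"]).round(1),atz(g,px(r["centre"]),z).round(4))
plan([.59,-.228,.16],90)
a=cv2.resize(t["img"][140:250,320:480],None,fx=4,fy=4,interpolation=cv2.INTER_CUBIC)
cv2.imwrite("pics/c2.png",np.hstack([cv2.resize(f["img"],None,fx=.5,fy=.5),cv2.resize(a,(480,330))[:200*1]]) if 0 else np.vstack([cv2.resize(f["img"],(416,260)),cv2.resize(a,(416,286))]))
```

```text
w uv_drawer0_handle 0.92 [606.1 238.4] [ 0.4681 -0.2265  0.047 ]
t uv_drawer0_handle 0.66 [236.2 184.7] [0.6067 0.3442 0.047 ]
t uv_drawer0_handle 0.59 [427.6 227.8] [ 0.4653 -0.2275  0.047 ]
t uv_front 0.59 [426.2 159.6] [ 0.6654 -0.2271  0.085 ]
clock 6.22 tcp [0.4643 0.0201 0.1396] jaw -81.7 tilt 0.09 w 0.271 F [-1.2 -0.1 -0.9] j7 -1.74
SHIFT [ 0.2637 -0.0885 -0.0206] TURN 0.1449 or 3.287 -2.997 toolx [ 1.444e-01 -9.895e-01 -3.000e-04] tooly [-0.9895 -0.1444  0.0016]
```

View pics/c2.png

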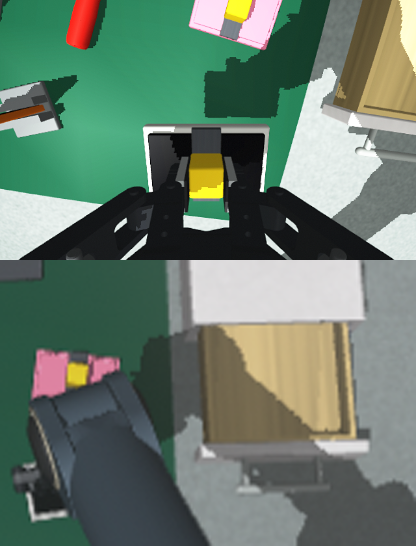

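The clamp is held level at (205,180) and the drawer is clear. I'll carry it over.

Emit:
servo_tool(steps=[0.02,-0.007,0,0.02,0.06,-0.02,0,0.04,0.105,-0.035,0,0.06,0.15,-0.05,0,0.09,0.195,-0.065,0,0.12,0.235,-0.078,0,0.145,0.257,-0.085,0,0.145,0.262,-0.087,0,0.145])

```text
clock: 7.22
eef_pos: [0.5885, -0.23, 0.1395]
eef_rot: [2.215, -2.226, 0.0]
contact_force: [-0.1, -0.6, -1.2]
width: 0.267
```

Emit:
servo_tool(steps=[0,0,0,0,0,0,0,0])

```text
clock: 7.48
eef_pos: [0.5884, -0.2252, 0.1403]
eef_rot: [-2.223, 2.22, 0.001]
contact_force: [-0.1, -0.3, -0.7]
width: 0.264
```

Run:
```python
from h import *
f=arm.grab_frame("wrist")
g=f["img"].copy()
for l,z in(("uv_drawer0_handle",.047),("uv_front",.085)):
    for r in arm.tip_of(l,f)[:2]: print(l,round(r["p"],2),px(r["centre"]).round(1),atz(f,px(r["centre"]),z).round(4))
H=np.array([.467,-.227,.0])
for a,b,z,c in((.056,.197,.063,(0,0,255)),(.056,.197,.022,(255,0,0))):
    P=[H+[a,.079,z],H+[b,.079,z],H+[b,-.079,z],H+[a,-.079,z]]
    cv2.polylines(g,[proj(f,P).astype(int)],True,c,1)
cv2.imwrite("pics/w3.png",g)
plan([.588,-.2265,.14],90)
```

```text
uv_drawer0_handle 0.62 [319.7 331.4] [ 0.467  -0.2286  0.047 ]
uv_front 0.76 [321.9 119.7] [ 0.6529 -0.2289  0.085 ]
clock 7.62 tcp [ 0.5885 -0.2255  0.1405] jaw -89.9 tilt 0.0 w 0.266 F [-1.  -0.8 -1.2] j7 -1.44
SHIFT [0.001  0.0006 0.0005] TURN 0.0013 or 3.143 -3.14 toolx [ 1.3e-03 -1.0e+00 -1.0e-04] tooly [-1.     -0.0013 -0.    ]
```

View pics/w3.png

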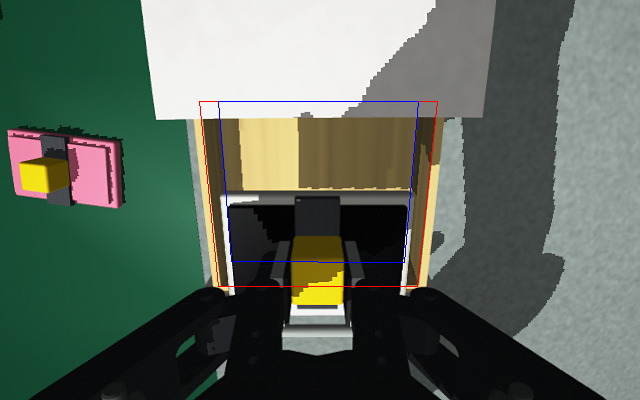

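The predicted drawer rims (red/blue overlay) match the picture, and the clamp hangs over the open part. Lowering it.

Emit:
servo_tool(steps=[0.001,0,0.01,0,0.002,0,0.03,0,0.002,0,0.05,0,0.002,0,0.068,0,0.002,0,0.08,0,0.002,0,0.088,0,0.002,0,0.092,0,0.002,0,0.093,0])

```text
clock: 8.62
eef_pos: [0.5889, -0.2286, 0.0475]
eef_rot: [-2.221, 2.221, -0.001]
contact_force: [-0.5, -0.2, -0.9]
width: 0.267
```

Emit:
servo_tool(steps=[0,0,0.001,0,0,0,0.002,0,0,0,0.003,0,0,0,0.004,0,0,0,0.004,0])

```text
clock: 9.25
eef_pos: [0.5886, -0.2285, 0.0433]
eef_rot: [2.221, -2.222, -0.0]
contact_force: [-0.6, -0.3, -1.2]
width: 0.269
```

Emit:
servo_tool(steps=[0,0,0.0007,0,0,0,0.0014,0,0,0,0.002,0,0,0,0.002,0])

```text
clock: 9.75
eef_pos: [0.5898, -0.2286, 0.0427]
eef_rot: [-2.22, 2.221, -0.003]
contact_force: [-1.1, 1.1, 5.5]
width: 0.263
```

Emit:
servo_tool(steps=[0,0,0,0,0,0,0,0,0,0,0,0,0,0,0,0], claw=-0.2)

```text
clock: 10.25
eef_pos: [0.5886, -0.2285, 0.0411]
eef_rot: [2.221, -2.222, -0.0]
contact_force: [-0.4, -0.3, -0.1]
width: 0.6
```

Emit:
servo_tool(steps=[0,0,-0.008,0,0,0,-0.025,0,0,0,-0.05,0,0,0,-0.08,0,0,0,-0.105,0,0,0,-0.12,0,0,0,-0.125,0])

```text
clock: 11.12
eef_pos: [0.5891, -0.2287, 0.1678]
eef_rot: [-2.221, 2.221, -0.003]
contact_force: [0.8, 0.1, -0.6]
width: 0.597
```

Run:
```python
from h import *
f=arm.grab_frame("wrist")
for l,z in(("uv_drawer0_handle",.047),("uv_front",.085),("clamp_center",.043)):
    for r in arm.tip_of(l,f)[:2]: print(l,round(r["p"],2),px(r["centre"]).round(1),atz(f,px(r["centre"]),z).round(4))
cv2.imwrite("pics/w4.png",f["img"])
plan([.42,-.2285,.16],90)
```

```text
uv_drawer0_handle 0.8 [316.9 309.7] [ 0.4709 -0.2295  0.047 ]
uv_front 0.73 [315.4 115.9] [ 0.6549 -0.2285  0.085 ]
clamp_center 0.96 [317.7 192.1] [ 0.5886 -0.2302  0.043 ]
clamp_center 0.63 [ 72.2 165.3] [ 0.6132 -0.0156  0.043 ]
clock 11.32 tcp [ 0.588  -0.2284  0.1654] jaw -90.0 tilt 0.1 w 0.601 F [ 0.3  1.  -0.3] j7 -1.43
SHIFT [1.00e-04 1.68e-01 5.70e-03] TURN -0.0002 or 3.141 -3.142 toolx [-2.e-04 -1.e+00 -5.e-04] tooly [-1.0e+00  2.0e-04  1.6e-03]
```

Clamp released at (0.588,-0.230), flat. Next: move in front of the handle with fingers shut.

Emit:
servo_tool(steps=[0,0.03,0,0,0,0.07,0,0,0,0.11,0,0,0,0.145,0.02,0,0,0.163,0.06,0,0,0.164,0.1,0,0,0.164,0.125,0,0,0.164,0.133,0], claw=1)

```text
clock: 12.32
eef_pos: [0.4232, -0.2278, 0.0314]
eef_rot: [2.221, -2.221, -0.006]
contact_force: [-0.3, 0.1, -0.3]
width: -0.001
```

Emit:
servo_tool(steps=[0,0,0,0,0,-0.008,0,0,0,-0.018,0,0,0,-0.028,0,0,0,-0.038,0,0,0,-0.048,0,0,0,-0.06,0,0,0,-0.072,0,0])

```text
clock: 13.32
eef_pos: [0.4975, -0.2284, 0.0333]
eef_rot: [-2.221, 2.221, 0.0]
contact_force: [-1.3, 1.5, 0.4]
width: 0.002
```

Emit:
servo_tool(steps=[0,-0.012,0,0,0,-0.024,0,0,0,-0.036,0,0,0,-0.048,0,0,0,-0.06,0,0,0,-0.07,0,0,0,-0.078,0,0,0,-0.084,0,0])

```text
clock: 14.32
eef_pos: [0.5811, -0.2286, 0.0333]
eef_rot: [2.221, -2.222, 0.0]
contact_force: [-0.9, 0.3, 0.8]
width: 0.001
```

Emit:
servo_tool(steps=[0,-0.005,0,0,0,-0.01,0,0,0,-0.014,0,0,0,-0.018,0,0,0,-0.018,0,0])

```text
clock: 14.95
eef_pos: [0.5874, -0.2288, 0.0325]
eef_rot: [2.207, -2.212, -0.029]
contact_force: [-23.7, 2.5, 19.7]
width: -0.004
```

Run:
```python
from h import *
f=arm.grab_frame("wrist");t=arm.grab_frame("top")
for n,g in(("w",f),("t",t)):
 for l,z in(("uv_drawer0_handle",.047),("uv_front",.085)):
    for r in arm.tip_of(l,g)[:2]: print(n,l,round(r["p"],2),px(r["centre"]).round(1),atz(g,px(r["centre"]),z).round(4))
cv2.imwrite("pics/w5.png",f["img"])
plan([.42,-.2285,.16],90)
```

```text
w uv_drawer0_handle 0.77 [309.1 245.1] [ 0.603  -0.2263  0.047 ]
w uv_front 0.8 [306.7 139. ] [ 0.6543 -0.227   0.085 ]
t uv_drawer0_handle 0.52 [424.1 184.7] [ 0.5971 -0.2245  0.047 ]
t uv_front 0.77 [428.4 161.3] [ 0.66   -0.2335  0.085 ]
clock 15.25 tcp [ 0.5874 -0.2288  0.0325] jaw -90.1 tilt 1.4 w -0.002 F [-24.6   3.6  18.6] j7 -1.48
SHIFT [-0.      0.1705 -0.1233] TURN -0.0024 or 3.139 -3.144 toolx [-0.0024 -1.     -0.0011] tooly [-0.9997  0.0024  0.0244]
```

Shut geometry fits: the front edge sits 50 mm behind the bar, as it should, and there was a firm stop. Backing off and going up.

Emit:
servo_tool(steps=[0,0.03,0,0,0,0.06,0,0,0,0.06,-0.03,0,0,0.05,-0.08,0,0,0.03,-0.13,0,0,0,-0.165,0,0,0,-0.165,0,0,0,-0.165,0], claw=-1)

```text
clock: 16.25
eef_pos: [0.5978, -0.2287, 0.1975]
eef_rot: [2.22, -2.221, -0.001]
contact_force: [0.1, 0.7, -0.4]
width: 0.996
```

Run:
```python
from h import *
f=arm.grab_frame("wrist");t=arm.grab_frame("top");s=arm.grab_frame("scene")
for l,z in(("uv_drawer0_handle",.047),("uv_front",.085)):
    for r in arm.tip_of(l,f)[:1]: print(l,round(r["p"],2),px(r["centre"]).round(1),atz(f,px(r["centre"]),z).round(4))
cv2.imwrite("pics/c6.png",np.hstack([cv2.resize(f["img"],(400,250)),cv2.resize(s["img"][150:350,180:500],(400,250))]))
for l in("cured_center","lens","driver"):
  for n,g in(("t",t),("s",s)):
    for r in arm.tip_of(l,g)[:2]: print(n,l,round(r["p"],2),px(r["centre"]).round(1))
plan([.58,.33,.26],100)
```

```text
uv_drawer0_handle 0.64 [314.8 178.2] [ 0.6032 -0.2276  0.047 ]
uv_front 0.69 [316.4 128.1] [ 0.6527 -0.2292  0.085 ]
t cured_center 0.65 [200.9 192.2]
t cured_center 0.62 [239.3 185.5]
s cured_center 0.97 [386.6 301.2]
s cured_center 0.64 [441.4 331.3]
t lens 0.95 [317.  139.8]
s lens 0.89 [282.6 215.7]
t driver 0.67 [295.3 188.4]
s driver 0.53 [328.6 285.3]
clock 16.8 tcp [ 0.5986 -0.2285  0.1982] jaw -90.0 tilt 0.0 w 1.001 F [ 0.1 -0.4 -0.1] j7 -1.42
SHIFT [-0.5585  0.0187 -0.0618] TURN -0.1747 or 2.967 -3.316 toolx [-2.e-04 -1.e+00  0.e+00] tooly [-1.e+00  2.e-04  1.e-04]
```

View pics/c6.png

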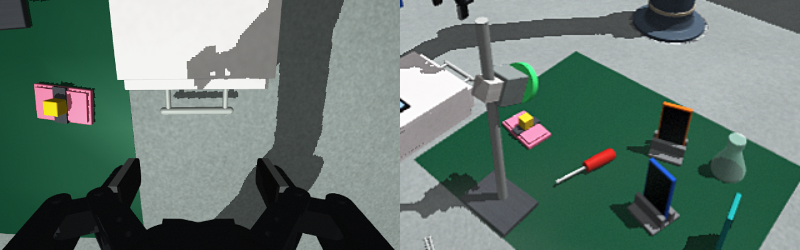

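Drawer fully shut, pink untouched. The scene view shows blue in its holder at (660,190) and the turquoise one standing free at (735,205). I'll approach blue in an arc, well clear of the inspection camera.

Emit:
servo_tool(steps=[-0.025,0.02,-0.015,-0.1,-0.065,0.05,-0.03,-0.27,-0.1,0.08,-0.045,-0.44,-0.13,0.1,-0.05,-0.61,-0.168,0.118,-0.06,-0.78,-0.205,0.135,-0.07,-0.95,-0.24,0.145,-0.07,-1.12,-0.278,0.149,-0.07,-1.29])

```text
clock: 17.8
eef_pos: [0.4491, 0.0504, 0.2688]
eef_rot: [3.111, -0.432, 0.002]
contact_force: [-0.0, -0.1, -0.6]
width: 0.996
```

Run:
```python
from h import *
plan([.49,.2,.28],63)
plan([.58,.325,.28],63)
```

```text
clock 17.8 tcp [0.4491 0.0504 0.2688] jaw -15.8 tilt 0.1 w 0.996 F [-0.  -0.1 -0.6] j7 -0.57
SHIFT [-0.0015 -0.1551 -0.0114] TURN -1.3756 or 1.766 -4.517 toolx [ 0.9622 -0.2725  0.0015] tooly [-2.725e-01 -9.622e-01  8.000e-04]
clock 17.8 tcp [0.4491 0.0504 0.2688] jaw -15.8 tilt 0.1 w 0.996 F [-0.  -0.1 -0.6] j7 -0.57
SHIFT [ 0.0511 -0.2999 -0.0114] TURN -1.3756 or 1.766 -4.517 toolx [ 0.9622 -0.2725  0.0015] tooly [-2.725e-01 -9.622e-01  8.000e-04]
```

Emit:
servo_tool(steps=[0,-0.03,0,-0.17,0,-0.07,-0.01,-0.34,0,-0.115,-0.01,-0.51,0,-0.155,-0.01,-0.68,0.015,-0.195,-0.01,-0.85,0.028,-0.235,-0.01,-1.02,0.042,-0.275,-0.01,-1.19,0.051,-0.3,-0.01,-1.36])

```text
clock: 18.8
eef_pos: [0.5826, 0.3252, 0.2779]
eef_rot: [-2.69, -1.622, 0.0]
contact_force: [-1.1, -0.1, -0.1]
width: 1.002
```

Emit:
servo_tool(steps=[0,0,0,0,0,0,0,0])

```text
clock: 19.05
eef_pos: [0.5816, 0.3228, 0.2781]
eef_rot: [2.696, 1.611, -0.001]
contact_force: [-0.9, -0.7, -0.2]
width: 0.999
```

Run:
```python
from h import *
f=arm.grab_frame("wrist");cv2.imwrite("pics/w7.png",f["img"]);print("cam",(-cam(f)[0].T@cam(f)[1]).round(3))
for l,z in(("cured_center",.068),("spare_center",.068)):
    for r in arm.tip_of(l,f)[:2]: print(l,round(r["p"],2),px(r["centre"]).round(1),atz(f,px(r["centre"]),z).round(4))
hsv=cv2.cvtColor(f["img"],cv2.COLOR_BGR2HSV); m=cv2.inRange(hsv,(105,130,60),(125,255,255))
for c in cv2.findContours(m,0,2)[0]:
    if cv2.contourArea(c)>60:
        q=cv2.boxPoints(cv2.minAreaRect(c)); print("blue",cv2.boundingRect(c),cv2.contourArea(c)); print([atz(f,p,.128)[:2].round(4) for p in q])
plan([.6,.335,.27],63)
```

```text
cam [0.517 0.358 0.42 ]
cured_center 0.76 [424.7 112.1] [0.5814 0.4542 0.068 ]
cured_center 0.69 [333.7 176.4] [0.5981 0.335  0.068 ]
spare_center 0.82 [214.4  81.5] [0.4478 0.2719 0.068 ]
blue (308, 163, 60, 42) 1580.5
[array([0.5691, 0.3128]), array([0.5822, 0.3672]), array([0.6112, 0.3611]), array([0.5981, 0.305 ])]
clock 19.2 tcp [0.5818 0.3225 0.2787] jaw 61.7 tilt 0.09 w 1.0 F [-0.5  0.2 -0.8] j7 0.12
SHIFT [0.0197 0.0101 0.0087] TURN -0.0223 or 3.119 -3.164 toolx [ 4.738e-01  8.807e-01 -6.000e-04] tooly [ 0.8806 -0.4738  0.0014]
```

View pics/w7.png

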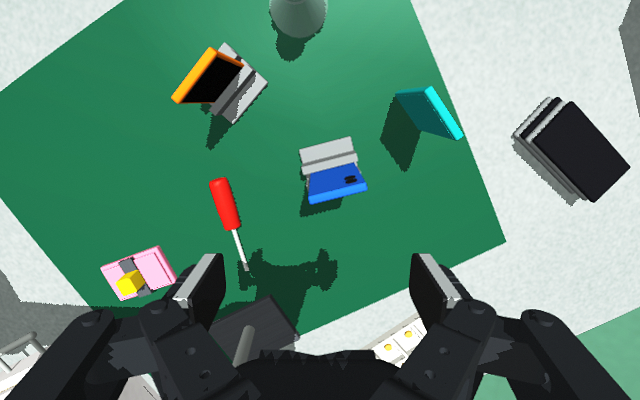

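Wrist view: the blue display is at (335,185), with its lighter top edge running from about (309,200) to (366,186). Turquoise is at (430,115), orange at (210,75).

Run:
```python
from h import *
f=arm.grab_frame("wrist")
img=f["img"];hsv=cv2.cvtColor(img,cv2.COLOR_BGR2HSV)
roi=(slice(155,215),slice(295,380)); h=hsv[roi]
b=cv2.inRange(h,(100,130,60),(125,255,255)); print("V levels",np.percentile(h[...,2][b>0],[5,25,50,75,90,97]))
v=h[...,2].astype(float); 
m=((b>0)&(v>np.percentile(v[b>0],50)+25)).astype(np.uint8)
c=max(cv2.findContours(m,0,2)[0],key=cv2.contourArea)
q=cv2.boxPoints(cv2.minAreaRect(c))+[295,155];print(q.round(1))
w=np.array([atz(f,p,.128)[:2] for p in q]);print(w.round(4),"mean",w.mean(0).round(4))
for i in range(2):
    d=w[i+1]-w[i];print("len",np.linalg.norm(d).round(4),"heading",np.degrees(np.arctan2(d[1],d[0])).round(1)%180)
```

```text
V levels [163. 197. 198. 253. 254. 255.]
[[307.5 195.1]
 [364.9 180.8]
 [366.9 188.8]
 [309.5 203.1]]
[[0.5892 0.3078]
 [0.6025 0.3625]
 [0.6105 0.3608]
 [0.5972 0.3056]] mean [0.5998 0.3342]
len 0.0563 heading 76.3
len 0.0082 heading 167.8
```

Run:
```python
from h import *
plan([.6,.334,.08],76.3)
f=arm.grab_frame("top");s=arm.grab_frame("scene")
L=[]
for n,g in(("t",f),("s",s)):
    r=arm.tip_of("lens",g)[0];print(n,r["p"],px(r["centre"]));L.append((g,px(r["centre"])))
    L
print(tri(L))
a=cv2.resize(f["img"][75:155,280:360],(320,320),interpolation=cv2.INTER_CUBIC)
b=cv2.resize(s["img"][155:335,205:305],(320,576),interpolation=cv2.INTER_CUBIC)
o=np.zeros((576,640,3),np.uint8);o[:320,:320]=a;o[:,320:]=b;cv2.imwrite("pics/c8.png",o)
```

```text
clock 19.25 tcp [0.5818 0.3226 0.2788] jaw 61.7 tilt 0.08 w 0.998 F [-0.5 -0.5  0.1] j7 0.12
SHIFT [0.0187 0.0103 0.1988] TURN -0.2543 or 2.887 -3.396 toolx [ 4.736e-01  8.807e-01 -4.000e-04] tooly [ 0.8807 -0.4736  0.0014]
t 0.57 [425.216 182.2  ]
s 0.64 [281.92 216.8 ]
(array([ 0.55454247, -0.15325648,  0.05120644]), [28.6, 28.4])
```

View pics/c8.png

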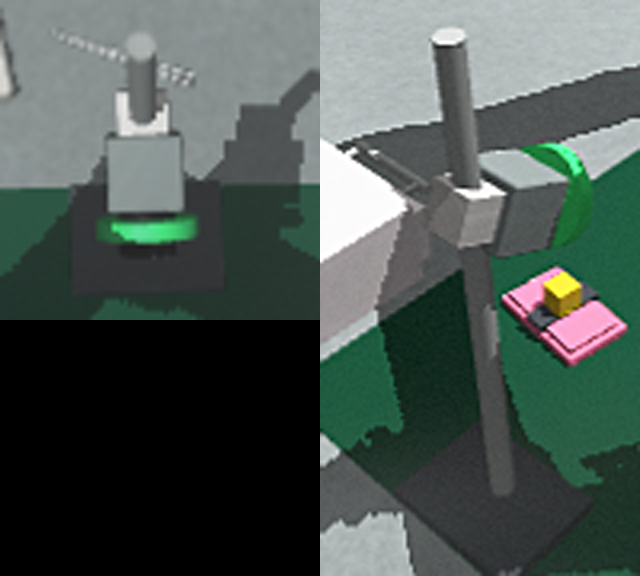

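Run:
```python
from h import *
t=arm.grab_frame("top");s=arm.grab_frame("scene")
l1,e=tri([(s,np.array([282.7,215.75])),(t,np.array([316.5,139.8]))]);print("lens",l1.round(4),e)
print("post top",atz(t,(315.25,86.25),.402).round(4),atz(s,(245.6,166.9),.402).round(4),tri([(t,np.array([315.25,86.25])),(s,np.array([245.6,166.9]))]))
print("post base",atz(s,(261.9,308.75),0).round(4))
# green ring fit: centroid in both
for n,g,r in(("t",t,(slice(110,155),slice(290,345))),("s",s,(slice(190,240),slice(255,300)))):
    h=cv2.cvtColor(g["img"][r],cv2.COLOR_BGR2HSV);m=cv2.inRange(h,(50,120,90),(80,255,255));ys,xs=np.nonzero(m);print(n,"ring",xs.min()+r[1].start,xs.max()+r[1].start,ys.min()+r[0].start,ys.max()+r[0].start)
# predicted ring for hypotheses
ax0=None
for yaw in(-6,-3,0,3,6):
    y=np.radians(yaw);c,sn=np.cos(np.radians(25)),np.sin(np.radians(25))
    X=np.array([c*np.cos(y),c*np.sin(y),sn]);Y=np.array([-np.sin(y),np.cos(y),0]);Z=np.cross(X,Y)
    th=np.linspace(0,2*np.pi,60);P=l1+.012*X+.034*(np.outer(np.cos(th),Y)+np.outer(np.sin(th),Z))
    for n,g in(("t",t),("s",s)):
        q=proj(g,P);print(yaw,n,q.min(0).round(1),q.max(0).round(1),"post@80",(l1+.08*X)[:2].round(3) if n=="t" else "")
```

```text
lens [0.682  0.1002 0.2379] [0.7, 0.5]
post top [0.7654 0.0996 0.402 ] [0.767  0.1072 0.402 ] (array([0.76501657, 0.10110461, 0.3991135 ]), [0.9, 1.3])
post base [0.7642 0.1006 0.    ]
t ring 305 328 129 135
s ring 259 299 200 239
-6 t [303.7 133.9] [329.1 137.6] post@80 [0.754 0.093]
-6 s [267.2 199.9] [289.3 232.1] post@80 
-3 t [303.5 134.1] [328.9 137.3] post@80 [0.754 0.096]
-3 s [266.8 200. ] [290.  232.1] post@80 
0 t [303.3 134.2] [328.7 137.3] post@80 [0.755 0.1  ]
0 s [266.5 200.1] [290.7 232.2] post@80 
3 t [303.1 134. ] [328.5 137.5] post@80 [0.754 0.104]
3 s [266.2 200.3] [291.3 232.3] post@80 
6 t [302.9 133.6] [328.3 137.8] post@80 [0.754 0.108]
6 s [265.9 200.4] [292.  232.3] post@80
```

Emit:
servo_tool(steps=[0.006,0.003,0.01,-0.08,0.013,0.007,0.035,-0.17,0.019,0.01,0.07,-0.254,0.019,0.01,0.11,-0.254,0.019,0.01,0.15,-0.254,0.019,0.01,0.18,-0.254,0.019,0.01,0.196,-0.254,0.019,0.01,0.199,-0.254])

```text
clock: 20.55
eef_pos: [0.5996, 0.3355, 0.0787]
eef_rot: [-2.469, -1.942, 0.001]
contact_force: [-0.9, -0.0, -0.5]
width: 1.001
```

Lens is about (0.685, 0.100, 0.238). The post lies straight behind it, so its yaw is about 0 and the view point is about (0.531, 0.100, 0.166). Gripping the blue display across its width.

Emit:
servo_tool(steps=[0,0,0,0,0,0,0,0,0,0,0,0,0,0,0,0,0,0,0,0,0,0,0,0], claw=1)

```text
clock: 21.3
eef_pos: [0.6004, 0.3362, 0.081]
eef_rot: [2.469, 1.942, 0.004]
contact_force: [-1.1, -1.9, 7.7]
width: 0.668
```

Run:
```python
from h import *
plan([.6,.334,.08],76.3)
f=arm.grab_frame("wrist");cv2.imwrite("pics/w9.png",f["img"])
```

```text
clock 21.3 tcp [0.6004 0.3362 0.081 ] jaw 76.4 tilt 0.14 w 0.668 F [-1.1 -1.9  7.7] j7 0.23
SHIFT [-0.0022  0.0002  0.001 ] TURN 0.0011 or 3.143 -3.14 toolx [0.2358 0.9718 0.0015] tooly [ 0.9718 -0.2358  0.0019]
```

View pics/w9.png

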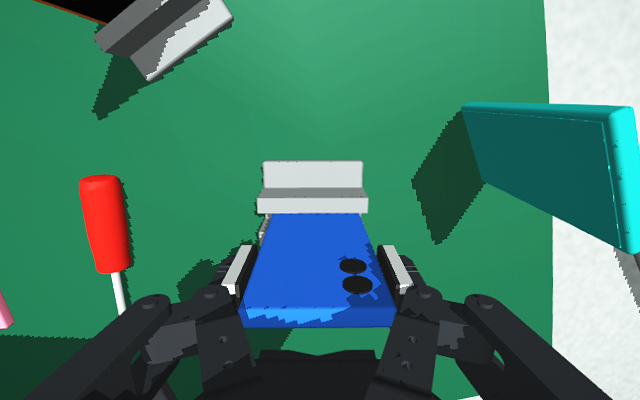

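Blue is gripped across its 58 mm width, pads at (240,270) and (395,270). The tool can't tilt, so I'll lift until only ~5 mm is in the slot. Then I'll draw the grip back so the slot edge pivots the display ~25° in the pads.

Emit:
servo_tool(steps=[0,0,-0.003,0,0,0,-0.008,0,0,0,-0.014,0,0,0,-0.018,0,0,0,-0.019,0])

```text
clock: 21.98
eef_pos: [0.5998, 0.3357, 0.0987]
eef_rot: [2.469, 1.942, 0.001]
contact_force: [0.3, 0.2, -1.5]
width: 0.673
```

Emit:
servo_tool(steps=[0,-0.004,0,0,0,-0.008,0,0,0,-0.012,0,0,0,-0.016,0.001,0,0,-0.016,0.001,0])

```text
clock: 22.6
eef_pos: [0.5876, 0.3378, 0.0983]
eef_rot: [2.466, 1.937, 0.007]
contact_force: [5.5, -2.4, 2.2]
width: 0.669
```

Run:
```python
from h import *
plan([.6,.334,.08],76.3)
f=arm.grab_frame("wrist");s=arm.grab_frame("scene")
cv2.imwrite("pics/w10.png",np.hstack([cv2.resize(f["img"],(400,250)),cv2.resize(s["img"][240:365,330:490],(400,312))[:250]]))
```

```text
clock 22.6 tcp [0.5876 0.3378 0.0983] jaw 76.3 tilt 0.4 w 0.669 F [ 5.5 -2.4  2.2] j7 0.21
SHIFT [-0.0007  0.0128  0.0183] TURN -0.0003 or 3.141 -3.142 toolx [ 2.372e-01  9.715e-01 -1.000e-04] tooly [ 0.9714 -0.2371  0.007 ]
```

View pics/w10.png

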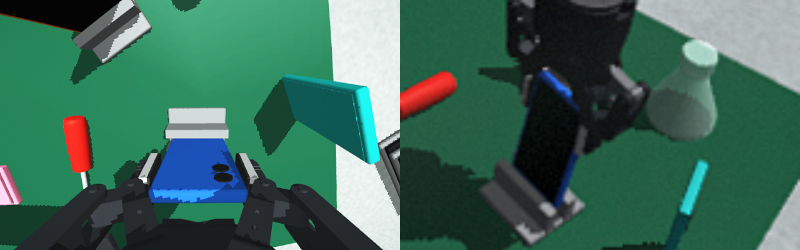

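The display is tilting in the pads against the slot (6 N), holder staying in place. Continuing.

Emit:
servo_tool(steps=[0,-0.004,0.001,0,0,-0.008,0.002,0,0,-0.012,0.003,0,0,-0.016,0.004,0,0,-0.02,0.005,0,0,-0.024,0.006,0,0,-0.028,0.007,0,0,-0.028,0.007,0])

```text
clock: 23.7
eef_pos: [0.5609, 0.3446, 0.0913]
eef_rot: [2.467, 1.937, 0.008]
contact_force: [6.3, -1.2, 1.8]
width: 0.674
```

Emit:
servo_tool(steps=[0,0.001,-0.005,0,0,0.002,-0.015,0,0,0.002,-0.03,0,0,0.002,-0.05,0,0,0.002,-0.07,0,0,0.002,-0.09,0,0,0.002,-0.1,0,0,0.002,-0.1,0])

```text
clock: 24.7
eef_pos: [0.5591, 0.3458, 0.1912]
eef_rot: [2.469, 1.942, 0.002]
contact_force: [0.1, -0.0, -0.6]
width: 0.668
```

```bash
cat > fit.py <<'E'
from h import *
from scipy.optimize import minimize
def pose_mask(f,C,M):
    P=np.array([[a*.0045,b*.029,c*.06] for a in(-1,1) for b in(-1,1) for c in(-1,1)])@M.T+C
    m=np.zeros((400,640),np.uint8);cv2.fillConvexPoly(m,cv2.convexHull(np.round(proj(f,P)*16).astype(np.int32)),1,shift=4);return m
def R3(yaw,pitch): return R.from_euler("ZY",[yaw,-pitch],degrees=True).as_matrix()  # pitch>0: glass up
def run(names=("wrist","scene")):
    s=arm.state();M=R.from_rotvec(s["eef_rot"]).as_matrix();T=s["eef_pos"]
    yaw0=np.degrees(np.arctan2(M[1,0],M[0,0]))-90
    obs=[]
    for n in names:
        f=arm.grab_frame(n);cv2.imwrite(f"pics/fit_{n}_{s['clock']:.1f}.png",f["img"])
        rs=arm.cut_out("cured_center",f)
        g=T+[0,0,.0]; u=proj(f,[g])[0]/[640,400]
        rs=[r for r in rs if r["p"]>.2]; print(n,[(round(r["p"],2),px(r["centre"]).round(0),int(r["region"].sum())) for r in rs],"tcp px",(u*[640,400]).round(0))
        if rs: r=min(rs,key=lambda r:np.linalg.norm(px(r["centre"])-u*[640,400]));obs.append((n,f,r["region"]))
    def cost(v):
        a,b,p=v; D=R3(yaw0,p) # centre = grasp axis + offset in plane perpendicular to jaw axis
        C=T+a*D[:,0]*0+np.array([D0x*a for D0x in (np.cos(np.radians(yaw0)),np.sin(np.radians(yaw0)),0)])+[0,0,b]
        c=0
        for n,f,m in obs:
            q=pose_mask(f,C,D).astype(bool);c+=1-(q&m).sum()/max(1,(q|m).sum())
        return c
    best=min((minimize(cost,[0.01,-.03,p],method="Nelder-Mead",options=dict(initial_simplex=np.array([[0.01,-.03,p],[.03,-.03,p],[.01,-.01,p],[.01,-.03,p+8]]),maxiter=150)) for p in(5,20,30)),key=lambda r:r.fun)
    a,b,p=best.x;C=T+[np.cos(np.radians(yaw0))*a,np.sin(np.radians(yaw0))*a,b]
    print("cost",round(best.fun,3),"fwd",a.round(4),"up",b.round(4),"pitch",p.round(1),"yaw",yaw0.round(1),"C",C.round(4))
    for q in(p-8,p-4,p+4,p+8): print(q.round(0),round(cost([a,b,q]),3),end="; ")
    return C
if __name__=="__main__": run(); plan([.45,.2,.2],90)
E
python3 fit.py
```

```text
wrist [(0.79, array([318., 288.]), 7723), (0.58, array([449., 185.]), 3433)] tcp px [318. 257.]
scene [(0.6, array([440., 332.]), 340)] tcp px [410. 256.]
cost 1.036 fwd 0.0197 up -0.0126 pitch 22.7 yaw -13.6 C [0.5782 0.3411 0.1786]
15.0 1.42; 19.0 1.262; 27.0 1.341; 31.0 1.612; clock 24.9 tcp [0.5586 0.345  0.1893] jaw 76.4 tilt 0.1 w 0.673 F [ 1.1  0.5 -1.3] j7 0.24
SHIFT [-0.1665 -0.0714 -0.0104] TURN -0.2378 or 2.904 -3.379 toolx [ 0.2356  0.9719 -0.0014] tooly [ 0.9719 -0.2356 -0.001 ]
```

Pitch fitted from the wrist mask is about 23° (wrist residual small). The scene network only saw the turquoise one, so I'm ignoring it. Moving to the view point with an arc over the orange display.

Emit:
servo_tool(steps=[0,0,-0.015,0,-0.01,0,-0.035,-0.02,-0.035,0,-0.045,-0.05,-0.065,0.002,-0.045,-0.09,-0.1,0.004,-0.045,-0.13,-0.135,0.006,-0.045,-0.17,-0.168,0.008,-0.04,-0.21,-0.195,0.01,-0.03,-0.238])

```text
clock: 25.9
eef_pos: [0.5229, 0.1526, 0.2212]
eef_rot: [2.22, 2.221, 0.002]
contact_force: [0.1, -0.1, -1.1]
width: 0.671
```

Run:
```python
from h import *
plan([.5125,.100,.178],90)
```

```text
clock 25.9 tcp [0.5229 0.1526 0.2212] jaw 90.0 tilt 0.1 w 0.671 F [ 0.1 -0.1 -1.1] j7 0.73
SHIFT [-0.0526 -0.0105  0.0432] TURN 0.0005 or 3.142 -3.141 toolx [-5.e-04  1.e+00 -2.e-04] tooly [1.0e+00 5.0e-04 1.8e-03]
```

Emit:
servo_tool(steps=[-0.01,-0.003,0.005,0,-0.022,-0.006,0.015,0,-0.035,-0.009,0.027,0,-0.045,-0.01,0.037,0,-0.051,-0.0105,0.042,0,-0.0526,-0.0105,0.043,0,-0.0526,-0.0105,0.043,0,-0.0526,-0.0105,0.043,0])

```text
clock: 26.9
eef_pos: [0.5124, 0.1016, 0.1777]
eef_rot: [2.22, 2.222, 0.001]
contact_force: [0.8, -0.2, -1.4]
width: 0.668
```

```bash
sed -i 's/if rs: r=min(rs.*$/rs=[r for r in rs if np.linalg.norm(px(r["centre"])-u*[640,400])<70]\n        if rs: obs.append((n,f,rs[0]["region"]))/' fit.py
cat > fin.py <<'E'
import fit; from h import *
C=fit.run(("wrist","scene","top"));print();plan([.5125,.1,.178],90)
for n in("wrist","scene","top"):
    f=arm.grab_frame(n)
    for r in arm.tip_of("lens",f)[:2]+[dict(x,l="cured") for x in arm.tip_of("cured_center",f)[:3]]: print(n,r.get("l","lens"),round(r["p"],2),px(r["centre"]).round(1))
    print("  pred view",proj(f,[[.531,.1,.166]])[0].round(1),"pred lens",proj(f,[[.685,.1,.238]])[0].round(1),"pred C",proj(f,[C])[0].round(1))
    if n!="wrist": cv2.imwrite(f"pics/fin_{n}.png",f["img"])
    else: w=f["img"]
s=cv2.imread("pics/fin_scene.png");t=cv2.imread("pics/fin_top.png")
o=np.hstack([np.vstack([cv2.resize(w,(400,250)),cv2.resize(t[80:280,180:500],(400,250))]),cv2.resize(s[160:320,230:358],(400,500))]);cv2.imwrite("pics/fin.png",o)
E
python3 fin.py
```

```text
wrist [(0.81, array([631., 241.]), 894), (0.66, array([318., 290.]), 7554)] tcp px [319. 257.]
scene [(0.6, array([441., 330.]), 223), (0.56, array([329., 207.]), 911)] tcp px [331. 202.]
top [(0.62, array([197., 192.]), 223)] tcp px [317. 207.]
cost 0.225 fwd 0.019 up -0.012 pitch 22.6 yaw 0.0 C [0.5314 0.1017 0.1657]
15.0 0.597; 19.0 0.437; 27.0 0.517; 31.0 0.816; 
clock 27.2 tcp [0.5122 0.1012 0.1774] jaw 90.0 tilt 0.01 w 0.671 F [-0.1 -1.3 -0.9] j7 0.77
SHIFT [-0.0012  0.0003 -0.0006] TURN 0.0003 or 3.142 -3.141 toolx [-3.e-04  1.e+00 -0.e+00] tooly [1.e+00 3.e-04 2.e-04]
wrist cured 0.84 [316.9 273. ]
  pred view [316.4 277.9] pred lens [316.2 606.4] pred C [319.4 278.2]
scene lens 0.66 [281.7 218.5]
scene cured 0.77 [441.5 329.4]
scene cured 0.7 [330.6 208. ]
  pred view [326.1 209.2] pred lens [281.  216.2] pred C [326.5 209.6]
top lens 0.84 [318.2 137.8]
top cured 0.68 [199.6 193.8]
  pred view [317.2 200.6] pred lens [316.1 139.1] pred C [316.6 200.5]
```

View pics/fin.png

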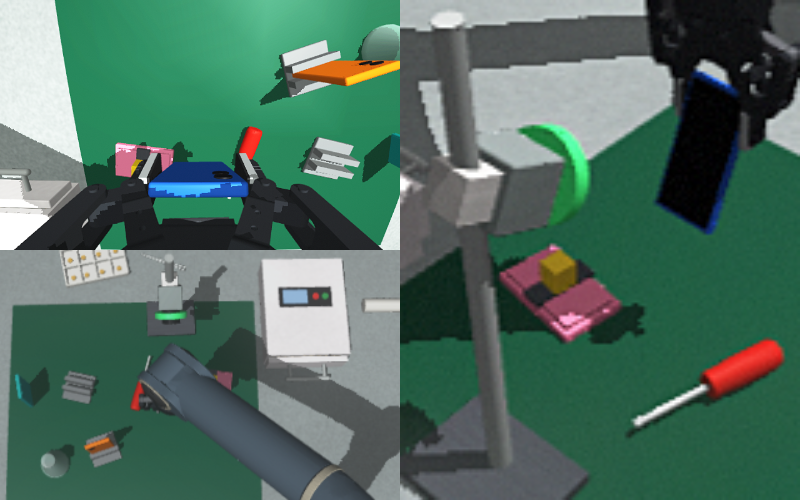

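The last view shows the display tilted, glass towards the lens, at (700,150) in the scene part. The drawer is shut, and orange, flask and driver are in place. The fit puts the centre at (0.531, 0.102, 0.166) with a pitch of 22.6°. Handing in.

```bash
python3 -c "
from plant import arm
s=arm.state();print(s['clock'],abs(s['joint_vel']).max());print(arm.job_done())"
```

```text
27.65 0.0012144895024537251
the job is handed in; nothing more can be done
None
```

I handed the job in at 27.7 s of the 72 s. No verdict comes back, so everything below rests on my own measurements.

**What I did**
- **Clamp:** I set the yellow-posted clamp flat in the drawer, touching down at about 5 N, and let go of it there.
- **Drawer:** I pushed it shut by the handle to a firm stop. The bar then measured 50 mm in front of the box edge, which is the shut position.
- **Blue display:** I gripped it across its width. The tool cannot tilt, so I pivoted the display in the pads against the edge of its own holder, then carried it to the view point.

**Last checks**
- **Position:** the display centre fits at (0.531, 0.102, 0.166), against an estimated view point of (0.531, 0.100, 0.166).
- **Angle:** pitch is about 22.6°, against the ideal 25°, and yaw is about 0°. The tolerance is 9.7°.
- **At rest:** the joints were still (0.001 rad/s at most) and the grip was holding.
- **Bystanders:** the orange display, flask, screwdriver and camera looked undisturbed in the last picture, which also showed the drawer shut.

**What disagreed or failed**
- **Lens position:** estimates differ by 5 to 10 mm along x. I used 0.685.
- **Display centre:** the network's point in the scene picture was about 4 px (roughly 8 mm) off my fit.
- **Top and scene cameras:** the arm hid the blue display from the top camera, and an earlier scene detection returned only the turquoise look-alike. I discarded that one.

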